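# Set the potter's lid gauge to its mark

### The arm

A 6-joint arm with a two-finger parallel gripper is mounted at the origin on the work surface. World frame = base frame: x ahead of the robot, y to its left, z up, the work surface at z = 0. Lengths are in m, angles in rad, forces in N, time in s.
With the tool pointing down it reaches from about 0.325 to 0.9 m from the base axis. Payload 6.1 kg.
Tool frame: the origin (TCP) lies midway between the tips of the shut fingers; the grasp point (between the pads) lies 19 mm behind it; z points along the fingers, y is the line along which they close (so a half turn about z gives the same grasp; the last joint's range is limited). The gripper opens to 85 mm and grips with 20 to 120 N. Pads are 22 mm wide; open, the fingers measure 114 mm over their backs; the gripper's body (76 mm by 85 mm) begins 54 mm behind the grasp point. The pads swing forward as they close: fully open they stand 13 mm farther back than shut.
Start: joints at [-1.273, 0.22, 1.526, -0, 1.395, -0.126], TCP at [0.257, -0.57, 0.231] pointing down, gripper open.
Joint ranges: [-2.98, 2.98], [-0.91, 2.08], [0.09, 2.57], [-1.24, 4.39], [0.2, 2.65], [-2.68, 2.68]. Speed limits (rad/s): [2.57, 2.57, 3.01, 3.14, 3.14, 3.14].

### API

Orientations are given as [roll, pitch, yaw] about the fixed x, y, z axes, in that order (R = Rz(yaw) Ry(pitch) Rx(roll)).
In Python, from plant import movep, move_l, set_joints, gripper_to, hold, inverse_kinematics, observe, get_image, get_calibration, Unreachable, job_done gives the robot as it stands. Calls block until the motion is done:
- movep(position, orientation): joint-space move of the TCP to a pose.
- move_l(position, feed=0.15, rotation=None, max_force=None): straight line of the TCP; rotation=None keeps the orientation; feed is the mean speed in m/s. With max_force (N) it stops when the force on the tool has changed by that much, and returns True; else False.
- set_joints(angles): joint-space move.
- gripper_to(opening, f_grip=None): finger opening in m; f_grip is the grip in N (None keeps the last); returns when the fingers have stopped.
- hold(seconds).
- inverse_kinematics(position, orientation): joint angles nearest the present ones, or None.
- observe(): the state.
- get_image(name): name is "side" or "top" or "wrist"; returns (picture, depth): 480x640x3 uint8, red, green, blue; 480x640 float32, m along the optical axis (not along the pixel's ray), 0 where there is no reading.
- get_calibration(name): a dict with "intrinsics" (3x3 intrinsics, pixels), "world_from_camera" (4x4, takes a point from camera to world coordinates). Camera axes: x right, y down, z forward; pixel columns grow to the right and rows downward; lengths in m; the calibration is good to about 2 mm. A picture is of the moment at which its call begins: read the wrist's pose just before it. get_calibration takes no time and is no camera call; for the wrist camera it gives the pose at the moment of the call.
A pose or a line that the arm cannot do raises Unreachable and nothing moves.
- job_done(): hands the job in; it is judged then, once.
The state is a dict: "time_s": time; "q": joint angles; "joint_velocities": joint speeds; "joint_torque": joint torques, N m; "eef_pos": TCP position; "tcp_rot": TCP orientation; "ft_force": force on the tool from outside, world axes, zero at the start; "torque": the same for the moment, N m; "opening": finger opening in m; "grasp_force": force on a finger pad.
Only numpy, scipy, OpenCV 4.12 (cv2) and the standard library are available. Lean on these libraries where they do the work, as an engineer would, in place of code of your own. Each camera call takes 0.05 s, during which the arm holds its last target. There are 200 camera calls.

### The job

Set the lid gauge for the next jar: roll its knurled wheel under a lightly pressed fingertip, stroke by stroke towards the jaws, until the jaws have closed so far that the pointer on the sliding jaw stands at the gauge mark, within the width of the mark. Work the wheel only: do not push the sliding jaw itself, grasp nothing, leave the jar, the lid and the brush where they are, and take the hand away from everything when done.

Things in the scene. Friction and masses are not known exactly. Their poses are not given: they have to be found in the camera images.
- gauge: Fixed lid gauge: aluminium beam 56 mm wide, 18 high, 300 long, y = -55 to 245 mm. Origin on the table under the wheel, z up, +y along the beam from wheel to jaws. Grey housing 56 (x) by 100 (y) mm, 56 high, around the origin. Fixed jaw: upright steel plate 50 mm wide, 12 thick, top 70 mm up, inner face at y = 210 mm. Ledge for the mark: x = 28 to 85, y = 65 to 205 mm, 12 high.
- wheel_top (a point): The highest point of the wheel's rim, 68 mm above the table, fixed to the gauge above its origin, with the gauge's axes.
- wheel (a joint): Ribbed black wheel, 64 mm across, 26 mm wide (20 ribs, 2 mm high), axle along gauge x, 36 mm up; stands 12 mm out of the housing, 6 mm out of two round cheeks beside it. Angle 0 to 5.2 rad; grows, closing the jaws, as the rim's top moves to gauge +y. Stiff (2 N at the rim), stays where left. 1 rad = 32 mm of rim = 12 mm of jaw.
- jaw: Sliding jaw: upright steel plate 50 mm wide (x), 12 thick (y), top 70 mm above the table, driven by the wheel along gauge +y to close. Origin at the plate's bottom centre, 18 mm above the table, at gauge y = 94 mm + 12 mm per rad of wheel; axes as the gauge.
- pointer (a point): End of the thin dark steel pointer (3 mm wide) that sticks out from the foot of the sliding jaw over the ledge on the gauge's +x side, 52 mm from the beam's centre line and 24 mm above the table.
- mark: Gauge mark: fixed dark steel tab on the ledge beside the beam, 8 mm wide along gauge y, 34 long in x, its top 20 mm above the table; the pointer's end passes just over its near end. Origin under it, mid-width, at the end nearest the beam; axes as the gauge. The pointer is at the mark when level with it along gauge y within 4 mm. At the start the mark lies on the closing side.
- jar: Bystander: loose open terracotta jar, 76 mm across, 85 mm high, standing near the gauge on the gauge's -x side. Origin at the centre of its underside.
- lid: Bystander: loose terracotta lid with a knob, 76 mm across, 33 mm high, lying on the gauge's +x side. Origin at the centre of its underside.
- brush: Bystander: loose glazing brush lying flat beyond the wheel end of the gauge, its handle along its own x. Origin on the table under it.

How it is judged:
By the outcome, as a careful person would: the job done as asked, in the order asked, and still so for the second after the job is handed in, with the robot touching nothing.
It also fails if it takes over 48 s, if anything falls off the work surface, if the arm or the gripper's body presses on something with over 40 N, if the wrist force passes 120 N, or if a joint passes its speed limit or range.

## Working session

There is one attempt and no reset: what is moved stays moved. The work goes in short steps, each a Python script; the robot and the scene stay as the last script left them, time stands still between calls to the robot, and variables do not carry over. Pictures are saved under pics/ and viewed, at most 10 in all, crops included, and the job is handed in when it is done.

```bash
ls; mkdir -p pics; python3 - <<'E'
from plant import *
import cv2, numpy as np
for n in ("top","side"):
    p,d=get_image(n); c=get_calibration(n)
    cv2.imwrite(f"pics/{n}0.png",p[:,:,::-1]); np.savez(f"{n}0.npz",p=p,d=d,K=c["intrinsics"],T=c["world_from_camera"])
    print(n,c["intrinsics"],c["world_from_camera"])
print(observe())
E
```

```text
pics
top [[493.30182875   0.         320.34433406]
 [  0.         493.30182875 239.01077907]
 [  0.           0.           1.        ]] [[ 2.17162315e-02 -9.95482982e-01  9.24231413e-02  5.29896107e-01]
 [-9.99761129e-01 -2.18513602e-02 -4.50244854e-04 -2.23526096e-02]
 [ 2.46778244e-03 -9.23912865e-02 -9.95719720e-01  8.53449712e-01]
 [ 0.00000000e+00  0.00000000e+00  0.00000000e+00  1.00000000e+00]]
side [[522.35338227   0.         315.56379815]
 [  0.         522.35338227 247.71556531]
 [  0.           0.           1.        ]] [[-0.88966248 -0.23145376  0.39361126  0.20401283]
 [-0.45656515  0.43769954 -0.77457561  0.70025194]
 [ 0.00699497 -0.86882004 -0.49507858  0.55900025]
 [ 0.          0.          0.          1.        ]]
{'time_s': 0.1, 'q': array([-1.27309677e+00,  2.21176690e-01,  1.52751765e+00,  1.24581530e-06,
        1.39470512e+00, -1.26097860e-01]), 'joint_velocities': array([ 2.76789595e-04, -7.06132351e-04, -3.66429456e-03,  2.00076540e-03,
        6.05913772e-05, -1.87477098e-03]), 'joint_torque': array([ 1.17175154e-03, -4.98242104e+01, -3.90547621e+01, -7.31443697e-05,
        5.68532836e-03,  6.47140155e-06]), 'eef_pos': array([ 0.25684883, -0.56917234,  0.23027932]), 'tcp_rot': array([-3.13980034e+00, -2.28448075e-04,  4.23796996e-01]), 'ft_force': array([ 0.71878739,  0.17216566, -0.09202399]), 'torque': array([ 0.00478476, -0.0439481 , -0.01492351]), 'grasp_force': 0.0, 'opening': 0.08522060736941227}
```

View pics/top0.png

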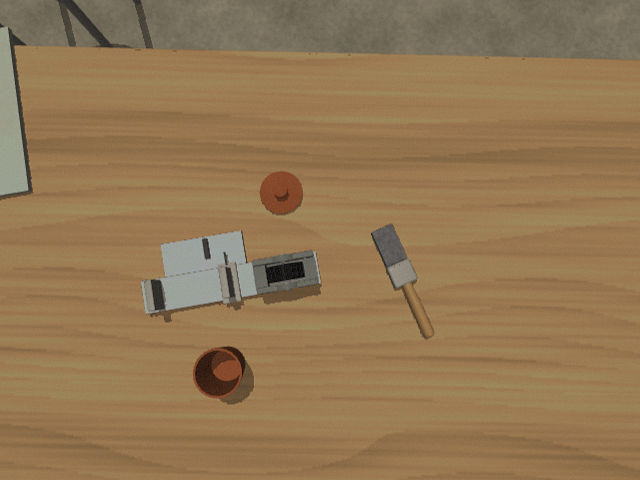

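View pics/side0.png

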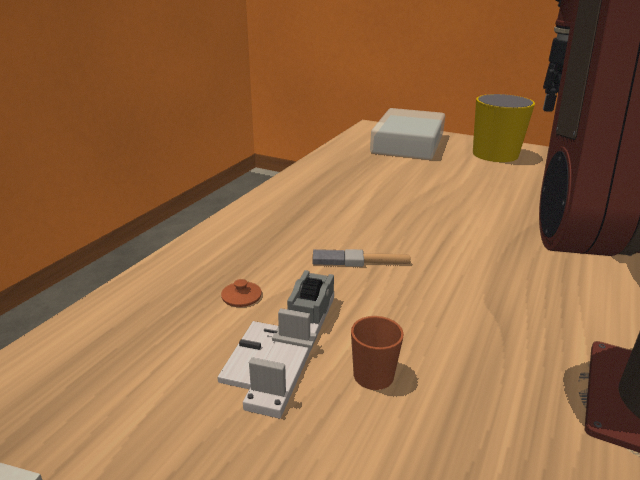

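The top view shows the wheel at about (285,271), the pointer at (226,258), the mark at (206,248), the sliding jaw at (230,283), and the fixed jaw at (155,293). The side view agrees. Next I'll measure the positions and zoom in.

```bash
cat > h.py <<'E'
import numpy as np, cv2
def ray(K,T,uv,z):
    d=T[:3,:3]@np.linalg.solve(K,[uv[0],uv[1],1.]); o=T[:3,3]
    return o+d*(z-o[2])/d[2]
def blobs(p,thr,box,amin=20):
    x0,y0,x1,y1=box; g=p[y0:y1,x0:x1].max(2)
    n,l,s,c=cv2.connectedComponentsWithStats((g<thr).astype(np.uint8))
    out=[]
    for i in range(1,n):
        if s[i,4]>=amin:
            r=cv2.minAreaRect(np.argwhere(l==i)[:,::-1].astype(np.float32)); out.append((c[i]+[x0,y0],s[i,4],np.array(r[0])+[x0,y0],r[1],r[2]))
    return out
E
python3 - <<'E'
from h import *
f=np.load("top0.npz"); p,d,K,T=[f[k] for k in "pdKT"]
for thr in (45,75):
    for b in blobs(p,thr,(130,220,330,325),12): print(thr,b[0].round(1),b[1],b[2].round(1),np.round(b[3],1),round(b[4]))
def P(u,v):
    r=T[:3,:3]@np.linalg.solve(K,[u,v,1.]);return T[:3,3]+r*d[v,u]
for n,u,v in (("wheel",285,271),("hous",258,276),("hous2",312,268),("mark",206,248),("ledge",180,255),("beam",195,290),("fj",150,296)): print(n,P(u,v).round(4))
cv2.imwrite("pics/c.png",cv2.resize(p[220:325,135:330,::-1],None,fx=4,fy=4,interpolation=cv2.INTER_CUBIC))
E
```

```text
45 [284.3 271.9] 580 [284.5 271.6] [21. 37.] 81
75 [205.9 248.2] 101 [205.9 248.4] [19.4  5.1] 81
75 [225.1 258. ] 21 [225.  258.5] [11.  2.] 90
75 [293.9 259.2] 25 [293.9 259.1] [ 1.3 18.2] 80
75 [283.8 271.6] 665 [284. 270.] [22.8 39.4] 75
75 [229.8 282.1] 141 [229.8 281.7] [30.3  4.7] 81
75 [157.4 294.4] 291 [157.5 294.2] [30.   9.6] 82
wheel [0.5505 0.0323 0.0679]
hous [0.542  0.0774 0.0479]
hous2 [ 0.5568 -0.0102  0.0499]
mark [0.5876 0.17   0.0221]
ledge [0.5754 0.2166 0.0104]
beam [0.5166 0.1861 0.0193]
fj [0.5065 0.2434 0.0713]
```

View pics/c.png

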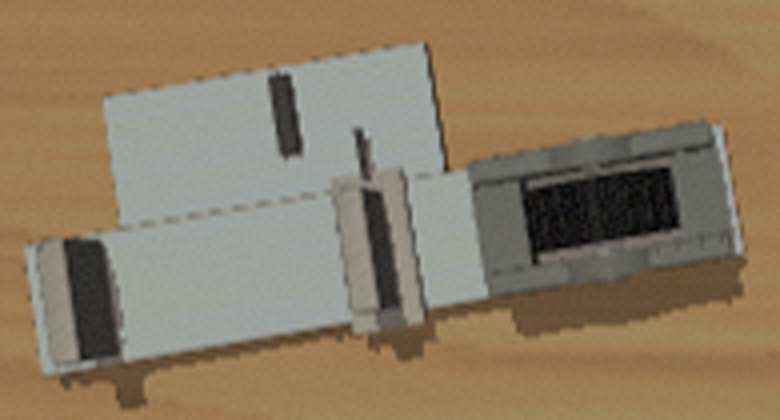

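The crop shows the wheel (black, crop (600,210)), the pointer (360,150) and the mark (285,115) with the mark on the closing side. I'll compute the gauge frame, check it against the given sizes, then move above the wheel and press.

```bash
cat >> h.py <<'E'
def frame():
    f=np.load("top0.npz"); K,T=f["K"],f["T"]
    w=ray(K,T,(284.4,271.6),.066); fj=ray(K,T,(157.4,294.3),.070)
    y=(fj-w)[:2]; L=np.linalg.norm(y); y/=L; x=np.array([y[1],-y[0]])
    return w[:2],x,y,L
E
python3 - <<'E'
from h import *
from plant import *
f=np.load("top0.npz"); K,T=f["K"],f["T"]
w,x,y,L=frame(); print("wheel",w,"y",y,"L(216)",L)
for n,uv,z in (("mark",(205.9,248.2),.020),("ptr",(225.0,258.),.024),("jawtop",(229.8,282),.070)):
    q=ray(K,T,uv,z)[:2]-w; print(n,q@x,q@y)
m=f["d"]; 
a=np.arctan2(y[1],y[0])
for yaw in (a+np.pi/2,a-np.pi/2):
    print(yaw,inverse_kinematics([*w,.12],[np.pi,0,yaw]))
E
```

```text
wheel [0.54960252 0.03340805] y [-0.19801795  0.98019839] L(216) 0.20295412150065542
mark 0.06420723283860937 0.12702053781173017
ptr 0.04175994361637569 0.09713774810508165
jawtop -0.001084577342807808 0.08751126567574248
3.340928072269878 [-0.08252713  0.15190593  1.82408754  0.          1.16559918 -1.85265887]
0.19933541868008464 [-8.25271279e-02  1.51905932e-01  1.82408754e+00 -4.44089210e-16
  1.16559918e+00  1.28893378e+00]
```

The 203 mm comes from reading the fixed jaw's dark inner face as its top. At the face's mid-height (z≈0.045) it should give about 210, so I'll correct that, keep the frame, and act.

```bash
sed -i 's/(157.4,294.3),.070/(157.4,294.3),.045/' h.py; cat >> h.py <<'E'
from plant import *
W,X,Y,L=frame()
ROT=[np.pi,0,np.arctan2(Y[1],Y[0])-np.pi/2]
def at(gy,z,gx=0.): return [*(W+X*gx+Y*gy),z]
def look(name=None):
    p,d=get_image("top"); c=get_calibration("top"); K,T=c["intrinsics"],c["world_from_camera"]
    if name: cv2.imwrite(name,cv2.resize(p[190:330,110:350,::-1],None,fx=3,fy=3))
    r=[]
    for b in blobs(p,75,(135,225,250,325),8):
        q=ray(K,T,b[0],.022)[:2]-W; r.append((round(q@X*1e3,1),round(q@Y*1e3,1),int(b[1])))
    return [t for t in r if 30<t[0]<85]
E
python3 - <<'E'
from h import *
print("L(210)",L,look())
gripper_to(0.0); movep(at(-.012,.12),ROT); move_l(at(-.012,.085),feed=.1)
print(look("pics/a.png"))
h=move_l(at(-.012,.060),feed=.015,max_force=6); o=observe(); print(h,o["eef_pos"],o["ft_force"],o["time_s"])
p=o["eef_pos"]; hold(.2); print(observe()["eef_pos"],observe()["ft_force"],observe()["opening"])
E
```

```text
L(210) 0.2110522187913902 [(np.float64(63.6), np.float64(127.0), 99), (np.float64(41.1), np.float64(97.4), 21)]
[]
True [0.55197622 0.0212803  0.06534784] [-0.85041392 -1.05178846  5.2515661 ] 5.0583
[0.55199225 0.02130573 0.06532531] [-1.20184438 -1.4855728   5.48411883] 6.0762312649967295e-05
```

View pics/a.png

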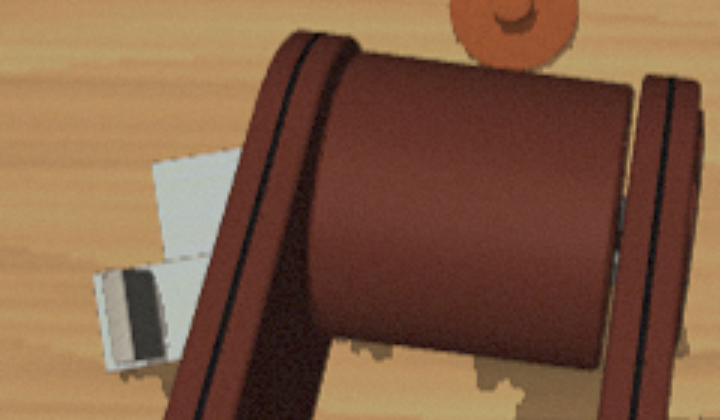

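The arm hides the pointer from the top camera, and contact is at z=65.3 mm, near the expected 68. Now the first stroke, then a check through the side camera.

```bash
python3 - <<'E'
from h import *
z=observe()["eef_pos"][2]-.0005
for gy in (-.006,0,.006,.012):
    move_l(at(gy,z),feed=.03); o=observe(); print(gy,o["eef_pos"].round(4),o["ft_force"].round(1),o["time_s"])
move_l(at(.012,.080),feed=.08)
p,d=get_image("side"); c=get_calibration("side"); np.savez("s1.npz",p=p,d=d)
cv2.imwrite("pics/s1.png",cv2.resize(p[230:430,200:400,::-1],None,fx=3,fy=3,interpolation=cv2.INTER_CUBIC))
print(observe()["time_s"])
E
```

```text
-0.006 [0.5513 0.0261 0.0666] [-6.2 -5.6 12.8] 5.6083
0 [0.5502 0.0322 0.0674] [-8.8 -4.3 19.5] 5.9583
0.006 [0.5488 0.0391 0.0671] [-8.1 -1.  18.3] 6.3083
0.012 [0.5473 0.0455 0.0657] [-3.6  1.3  8.4] 6.6583
7.05
```

View pics/s1.png

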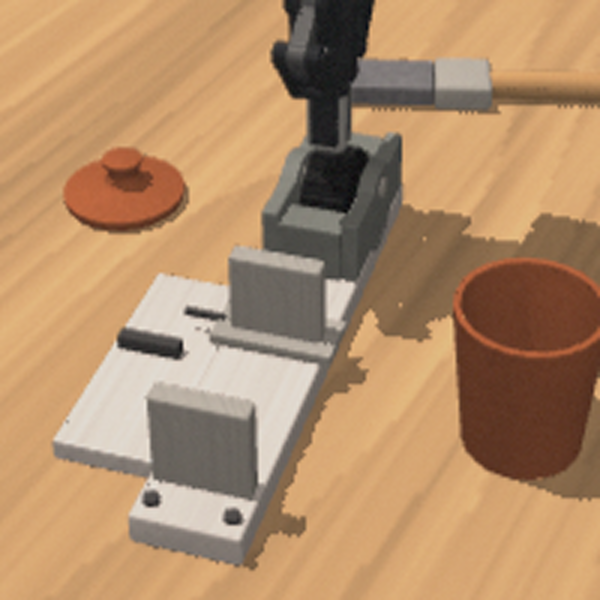

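The side view shows the mark at pixel (250,344) and the pointer at (268,334), both clear of the arm. The tip follows the rim's arc (67.4 at the top, 65.7 at +12 mm), so it acts as a near-point contact and the strokes should follow an arc. Next: measure from the side camera and make arc strokes.

```bash
cat >> h.py <<'E'
def sl(p=None):
    if p is None: p,_=get_image("side")
    c=get_calibration("side"); K,T=c["intrinsics"],c["world_from_camera"]; r=[]
    for b in blobs(p,95,(225,320,283,362),5):
        z=.018 if b[1]>50 else .024
        q=ray(K,T,b[0],z)[:2]-W; r.append((round(q@X*1e3,1),round(q@Y*1e3,1),int(b[1])))
    return r
def stroke(a0=-.55,a1=.55,press=.0010,n=8):
    R=.0325; g=lambda a,r:at(r*np.sin(a),.0355+r*np.cos(a))
    move_l(g(a0,R+.008),feed=.12)
    move_l(g(a0,R-.004),feed=.025,max_force=4)
    for a in np.linspace(a0,a1,n)[1:]:
        move_l(g(a,R-press),feed=.04); o=observe()
        f=o["ft_force"]; print(round(a,2),o["eef_pos"][2].round(4),f.round(1))
    move_l(g(a1,R+.012),feed=.12)
E
python3 - <<'E'
from h import *
print(sl(np.load("side0.npz")["p"]), sl(np.load("s1.npz")["p"]))
stroke(); print(observe()["time_s"],sl())
E
```

```text
[(np.float64(40.9), np.float64(99.7), 27), (np.float64(24.6), np.float64(97.7), 5), (np.float64(62.6), np.float64(133.1), 136)] [(np.float64(41.7), np.float64(109.1), 25), (np.float64(62.7), np.float64(133.2), 129)]
-0.39 0.0653 [-0.6 -1.3  5.9]
-0.24 0.0668 [ 0.3 -1.8  6.4]
-0.08 0.0676 [-0.1 -0.8  6.2]
0.08 0.0677 [-1.4 -1.   8.6]
0.24 0.067 [-0.7  0.1  9.6]
0.39 0.0655 [-1.5  2.6  8.6]
0.55 0.0633 [-1.4  3.   8.9]
10.0667 [(np.float64(41.5), np.float64(122.6), 25), (np.float64(62.7), np.float64(133.2), 129)]
```

```bash
python3 - <<'E'
from h import *
stroke(-.32,.31,n=5); print(observe()["time_s"],sl())
gx=observe()["eef_pos"]; move_l([gx[0],gx[1],.16],feed=.2)
movep([.257,-.45,.23],[np.pi,0,.42]); print(observe()["time_s"],look("pics/end.png"),sl())
E
```

```text
-0.16 0.0672 [-1.1 -2.1  5.8]
-0.01 0.0678 [-2.6 -1.2  7.3]
0.15 0.0676 [-3.2 -0.4  8.3]
0.31 0.0665 [-3.3  1.1  9.9]
12.325 [(np.float64(59.5), np.float64(131.6), 156)]
15.0167 [(np.float64(59.9), np.float64(127.2), 118)] [(np.float64(59.6), np.float64(131.5), 163), (np.float64(19.8), np.float64(122.6), 5), (np.float64(17.0), np.float64(129.9), 14)]
```

View pics/end.png

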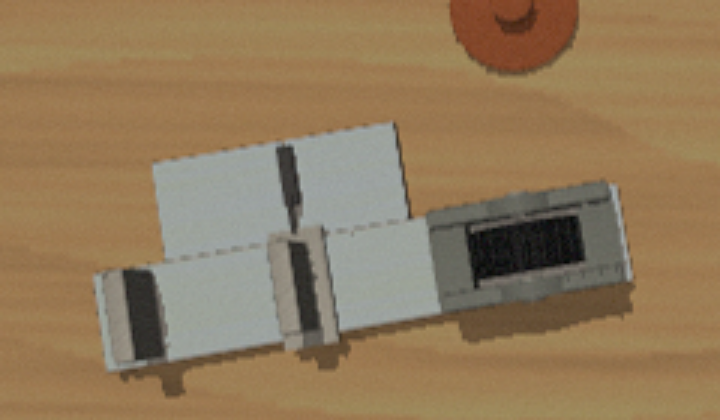

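The picture shows the pointer at (294,215), in line with the mark's axis from (285,147) to (292,205). The offset is under 1 mm, and the hand is clear.

```bash
python3 -c "
from plant import *
print(job_done())"
```

```text
the job is handed in; nothing more can be done
None
```

The job is handed in: three wheel strokes closed the jaws until the pointer stood at the gauge mark (under 1 mm off in the final top view), the hand is clear of everything, and the robot clock read about 15 s.

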